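# Load the stamping die and hold the tag press at its third click

### The arm

A 6-joint arm with a two-finger parallel gripper is mounted at the origin on a cart in front of the work surface, level with it; the furniture and walls round the work are solid. World frame = base frame: x ahead of the robot, y to its left, z up, the work surface at z = 0. Lengths are in m, angles in rad, forces in N, time in s.
With the tool pointing down it reaches from about 0.275 to 0.85 m from the base axis. Payload 19 kg.
Tool frame: the origin (TCP) lies between the finger pads; the fingertips stand arm.tip_reach ahead of it and the grasp point (between the pads) lies 8 mm behind it (arm.tip_reach is the distance from the TCP to the fingertips, in m); z points along the fingers, y is the line along which they close (so a half turn about z gives the same grasp; the last joint's range is limited). The gripper opens to 85 mm and grips with 20 to 120 N. Pads are 22 mm wide; open, the fingers measure 114 mm over their backs; the gripper's body (76 mm by 85 mm) begins 54 mm behind the grasp point. The pads swing forward as they close: fully open they stand 13 mm farther back than shut.
Start: joints at [1.188, 0.15, 1.437, -0, 1.554, -0.134], TCP at [0.142, 0.557, 0.242] pointing down, gripper open.
Joint ranges: [-2.8, 2.8], [-0.68, 2.1], [0.12, 2.68], [-1.39, 4.53], [0.16, 2.79], [-2.81, 2.81]. Speed limits (rad/s): [1.89, 1.89, 2.22, 3.01, 3.01, 3.01].

### API

Orientations are given as a unit quaternion [w, x, y, z].
In Python, from station import arm, vision, hand_in, get_clock, get_q, get_qvel, get_joint_torque, get_tool_pos, get_orientation, get_contact_force, get_moment, get_gripper_width, get_gripper_force gives the robot as it stands. The module is installed in compiled form; this text tells all that it offers. Calls block until the motion is done:
- arm.move_ptp(position, orientation): joint-space move of the TCP to a pose.
- arm.servo_line(position, feed=0.15, attitude=None, max_force=None): straight line of the TCP; attitude=None keeps the orientation; feed is the mean speed in m/s. With max_force (N) it stops when the force on the tool has changed by that much, and returns True; else False.
- arm.move_j(angles): joint-space move.
- arm.set_gripper(opening): finger opening in m; the grip force is fixed at half the most; returns when the fingers have stopped.
- arm.wait(seconds).
- arm.ik(position, orientation): joint angles nearest the present ones, or None.
- vision.snapshot(name): name is "scene" or "top" or "wrist"; returns a dict with "img" (420x560x3 uint8, blue, green, red), "z_map" (420x560 float32, m along the optical axis (not along the pixel's ray), 0 where there is no reading), "intrinsics" (3x3 intrinsics, pixels), "extrinsics" (4x4, takes a point from world to camera coordinates); the wrist camera has in their place "hand_eye" (4x4, takes a point from camera to tool coordinates, whose origin is the TCP and whose axes are the flange's). Camera axes: x right, y down, z forward; pixel columns grow to the right and rows downward; lengths in m; the calibration is good to about 2 mm. A picture is of the moment at which its call begins: read the wrist's pose just before it.
A pose or a line that the arm cannot do raises arm.Unreachable and nothing moves.
- hand_in(): hands the job in; it is judged then, once.
Readings, each from a call of its own:
- get_clock(): time.
- get_q(): joint angles.
- get_qvel(): joint speeds.
- get_joint_torque(): joint torques, N m.
- get_tool_pos(): TCP position.
- get_orientation(): TCP orientation.
- get_contact_force(): force on the tool from outside, world axes, zero at the start.
- get_moment(): the same for the moment, N m.
- get_gripper_width(): finger opening in m.
- get_gripper_force(): force on a finger pad.
Only numpy, scipy, OpenCV 4.12 (cv2) and the standard library are available. Lean on these libraries where they do the work, as an engineer would, in place of code of your own. Each camera call takes 0.05 s, during which the arm holds its last target. There are 200 camera calls.

### The job

Take the square-headed die (not the round-topped one) out of the wooden rack, slide its blade down into the slot on top of the tag press until its shoulders rest on the press, and let go of it. Then push the press's front lever down past the first two clicks to the third click, without going on to the bottom stop, and finish the program still holding the lever there with the gripper against its return spring, the die fully home. Do not work the lever while the slot is empty, and leave the other die and the things lying around where they are.

Things in the scene. Friction and masses are not known exactly. Their poses are not given: they have to be found in the camera images.
- press: Fixed tag press: grey housing 110 (x) x 104 (y) mm, flat top 120 mm above the table, on a dark foot 150 x 130 x 12 mm. Origin on the table, at mid width; the housing's front face is 50 mm from it towards -x, its back 60 mm towards +x; z up. The lever sticks out of the front (-x) face from a black upright slot; beside it three steel marks, one per click, the lowest (third) the longest.
- press_slot (a point): Centre of the mouth of the die slot, level with the top of the press, 15 mm behind the press origin. The slot is 10 mm (press x) by 45 mm (press y), 50 mm deep, straight-walled; axes as the press.
- lever (a joint): How far the lever is pushed down, m: 0 at rest, 0.056 at the bottom stop. It slides straight down against a return spring (5 N at rest, 11 N at the third click) and springs back when let go; no click holds it. Crests at 0.008, 0.022, 0.036 and 0.050 add about 3 to 4 N; the clicks (hollows between them) are at 0.015, 0.029 and 0.043 (third).
- lever_pad (a point): Centre of the top of the lever's flat black push pad, 46 mm (press x) by 56 mm (press y), 10 mm thick, in front of the press: 105 mm in front of the press origin, 120 mm above the table at rest, 77 mm above it at the third click. Moves with the lever.
- rack: Fixed light wooden rack block, 50 (x) x 190 (y) x 50 mm tall, origin under its centre. Two through slots 10 (x) x 45 (y) mm, at 45 mm either side of the centre along its y, with the wood beside them 3 mm lower; a die stands in each, shoulders on the rack's top.
- die_square: The die to load: flat steel blade 5 mm thick (x), 40 mm wide (y), 45 mm long, pointing down, under a black rectangular grip head 12 mm thick (x), 70 mm wide (y), 38 mm tall with square corners. Origin: centre of the blade's lower edge; z up; total height 83 mm; 0.08 kg. The underside of the head (the shoulders) is 45 mm above the origin.
- die_shoulder (a point): On the square-headed die: centre of the underside of its head, 45 mm above the blade's lower edge. When the die is home this point lies at press_slot.
- die_grip (a point): On the square-headed die: middle of the grip head, 66 mm above the blade's lower edge; grip here across the 12 mm thickness (die x).
- die_round: The other die, to be left in the rack: same blade, its black head 12 mm thick, 70 mm wide at the shoulders, with a round top (40 mm diameter), 41 mm tall. Origin: centre of the blade's lower edge.
- marker: Black marker pen, 16 mm thick, 132 mm long along its y, lying on the table; leave alone. Origin at the centre of its underside.
- crab_seg: Piece of cooked crab leg, 34 x 88 x 22 mm, leave alone. Origin at the centre of its underside.
- shears: Black-handled kitchen shears, 184 x 73 x 9 mm, lying flat, leave alone. Origin under the middle.
- claw_seg: Smaller piece of cooked crab leg, 34 x 83 x 17 mm, lying towards the back of the table, leave alone. Origin at the centre of its underside.
Mind the look-alikes: they are no part of the job. What is shaped like the die_square but purple is not meant.

How it is judged:
On the way, in this order (a step that is already met when the one before it is completed fails the run):
1. the square-headed die is lifted clear of the rack (height (world z) of die_square above 0.055 m), for 0.1 s.
2. the square-headed die is home in the press slot and let go (z of die_shoulder in the frame of press_slot below 0.004 m and horizontal distance between die_shoulder and press_slot below 0.006 m and angle between the z axis of die_square and the z axis of press, either way round below 0.12 rad and contact force between the fingers and die_square below 0.1 N), for 0.2 s.
3. the lever is at the third click (value of joint lever between 0.038 and 0.048 m), for 0.3 s.
At the end, for the whole second after the job is handed in: The robot still pushes the lever with more than 5 N and the lever stands 38 to 48 mm down (third click at 43 mm); the square-headed die rests in the press slot, its shoulders within 4 mm of the press top, centred within 6 mm, within 7 degrees of upright, not touched by the fingers (all of step 2 and all of step 3 and contact force between any of the fingers, the arm and lever above 5 N and linear speed of die_square below 0.02 m/s); the arm keeps its last pose, push and grip.
It fails at once if the lever is pushed on to the bottom stop (beyond 53 mm) (value of joint lever above 0.053 m).
It fails at once if the lever is worked (beyond 12 mm) while the die is not in the slot (value of joint lever above 0.012 m and (horizontal distance between die_shoulder and press_slot above 0.012 m or z of die_shoulder in the frame of press_slot above 0.01 m)).
It fails at once if the round-topped die is moved more than 20 mm (distance of die_round from where it was at the start of the episode above 0.02 m).
It fails at once if something lying around is moved more than 30 mm (distance of any of marker, crab_seg, shears, claw_seg from where it was at the start of the episode above 0.03 m).
It also fails if it takes over 51 s, if anything falls off the work surface, if the arm or the gripper's body presses on something with over 40 N, if the wrist force passes 120 N, or if a joint passes its speed limit or range.

## Working session

There is one attempt and no reset: what is moved stays moved. The work goes in short steps, each a Python script; the robot and the scene stay as the last script left them, time stands still between calls to the robot, and variables do not carry over. Pictures are saved under pics/ and viewed, at most 10 in all, crops included, and the job is handed in when it is done.

```bash
mkdir -p pics
cat > h.py <<'E'
import numpy as np, cv2
from station import *
def save(d,n): np.savez('pics/'+n+'.npz',**d); cv2.imwrite('pics/'+n+'.png',d['img'])
def cloud(d,T=None):
    z=d['z_map'];K=d['intrinsics'];v,u=np.mgrid[:z.shape[0],:z.shape[1]]
    p=np.stack([(u-K[0,2])/K[0,0]*z,(v-K[1,2])/K[1,1]*z,z,np.ones_like(z)],-1)
    M=np.linalg.inv(d['extrinsics']) if T is None else T
    P=(p@M.T)[...,:3]; P[z==0]=np.nan; return P
E
python3 - <<'E'
from h import *
for n in('scene','top'):
    d=vision.snapshot(n); save(d,n); print(n,d['extrinsics'].round(3).tolist())
print(get_tool_pos(),get_orientation(),arm.tip_reach,get_clock())
E
```

```text
scene [[0.91, -0.414, 0.008, -0.458], [-0.25, -0.564, -0.787, 0.232], [0.331, 0.714, -0.617, 1.085], [0.0, 0.0, 0.0, 1.0]]
top [[0.018, -1.0, -0.005, 0.056], [-0.996, -0.018, -0.088, 0.566], [0.088, 0.007, -0.996, 1.218], [0.0, 0.0, 0.0, 1.0]]
[0.14150906 0.55710214 0.24174216] [-1.37685242e-04  1.24080460e-01  9.92272004e-01 -5.39452608e-04] 0.011 0.1
```

View pics/scene.png

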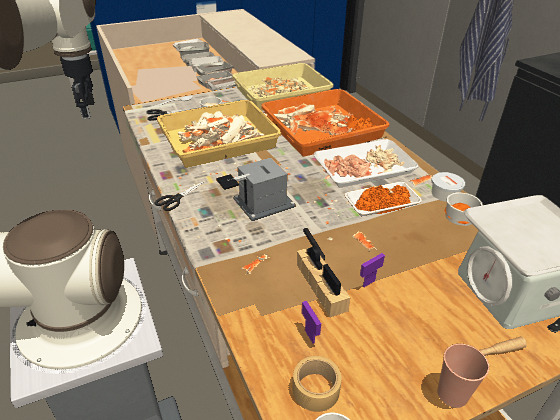

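View pics/top.png

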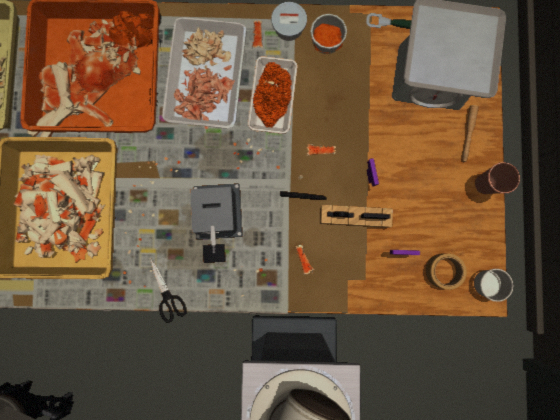

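The top view shows the press at about (216,210), with its slot at (212,206) and pad at (213,252). The rack is at (357,216), with candidate dies at (341,215) and (375,216). The purple look-alikes at (373,172) and (405,252) are not meant. The marker is at (303,196). I need an enlarged crop to tell the two black dies apart.

Run:
```python
from h import *
s=dict(np.load('pics/scene.npz'));t=dict(np.load('pics/top.npz'))
def c(i,x,y,w,h,f): return cv2.resize(i[y:y+h,x:x+w],None,fx=f,fy=f,interpolation=cv2.INTER_CUBIC)
a=c(s['img'],290,220,65,100,6)[:, :390]; b=c(t['img'],315,200,80,35,5); e=c(t['img'],185,178,80,85,5)
im=np.zeros((600,800,3),np.uint8); im[:600,:390]=a[:600]; im[:175,395:795]=b; im[175:600,395:795]=e
cv2.imwrite('pics/crop.png',im)
P=cloud(t)
hd=lambda m,n:print(n,m.sum(),np.nanmedian(P[m],0).round(4), cv2.minAreaRect(P[m][:,:2].astype(np.float32)*1000))
v,u=np.mgrid[:420,:560]; box=lambda x0,y0,x1,y1:(u>=x0)&(u<x1)&(v>=y0)&(v<y1)
z=P[...,2]
hd(box(318,200,358,232)&(z>.07),'dieL');hd(box(358,200,395,232)&(z>.07),'dieR')
hd(box(315,195,400,235)&(z>.04)&(z<.056),'rack')
hd(box(185,178,250,240)&(z>.112)&(z<.13),'presstop'); hd(box(195,240,235,265)&(z>.1),'pad')
hd(box(200,195,225,215)&(z<.11),'slot')
for n,m in(('L',box(318,200,358,232)&(z>.06)),('R',box(358,200,395,232)&(z>.06))): print(n,np.nanpercentile(P[m][:,2],[5,25,50,75,95]).round(4))
```

```text
dieL 79 [ 0.5526 -0.0941  0.0871] ((552.5433349609375, -89.26885986328125), (49.33347702026367, 11.750554084777832), 87.51569366455078)
dieR 141 [ 0.5488 -0.1844  0.0875] ((548.9456176757812, -184.68795776367188), (67.75025177001953, 12.112492561340332), 88.04360961914062)
rack 1053 [ 0.5457 -0.1392  0.0487] ((550.70703125, -141.10960388183594), (190.81919860839844, 50.22459030151367), 87.88086700439453)
presstop 1789 [0.5501 0.2354 0.1204] ((544.1984252929688, 236.00827026367188), (131.2853240966797, 104.57029724121094), 4.5884013175964355)
pad 431 [0.4447 0.2281 0.1201] ((449.2724304199219, 227.29739379882812), (55.012451171875, 55.88136672973633), 1.5565568208694458)
slot 59 [0.5678 0.243  0.0754] ((567.2890014648438, 239.9308624267578), (6.184972286224365, 41.30556106567383), 7.303155899047852)
L [0.0622 0.0652 0.0815 0.0885 0.0923]
R [0.0709 0.0853 0.0874 0.0894 0.0914]
```

View pics/crop.png

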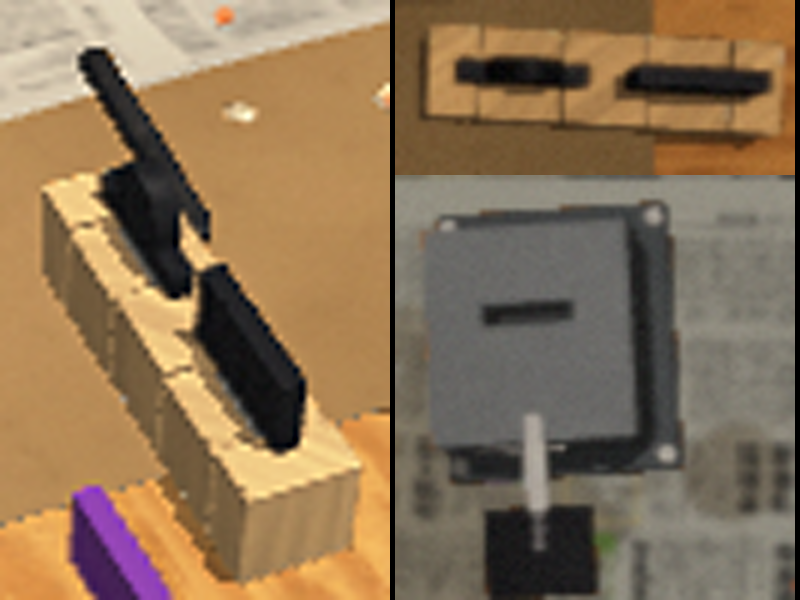

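The crop settles it. The left die at (341,215) has a stepped round top, so it is the round one. The right die at (375,216) has a plain rectangular head with square corners, so it is die_square. Next I'll refine both poses with wrist views from above the press and the rack.

```bash
cat >> h.py <<'E'
from scipy.spatial.transform import Rotation as R
def quat(yaw):  # tool down, tool y at world angle yaw
    f=(yaw+np.pi/2)/2; return [0,np.cos(f),np.sin(f),0]
def wrist(n):
    p=np.array(get_tool_pos());q=np.array(get_orientation());d=vision.snapshot('wrist')
    T=np.eye(4);T[:3,:3]=R.from_quat(q[[1,2,3,0]]).as_matrix();T[:3,3]=p
    d['T']=T@d['hand_eye'];save(d,n);return d
E
python3 - <<'E'
from h import *
for y in (np.radians(5),np.radians(185)):
    print([np.round(arm.ik(p,quat(y+k)),2) if arm.ik(p,quat(y+k)) is not None else None for p,k in (([.53,.24,.34],0),([.549,-.185,.15],-.12),([.447,.229,.09],0))])
cand=[q for q in (np.radians(5),np.radians(185)) if arm.ik([.53,.24,.34],quat(q)) is not None]
y=min(cand,key=lambda a:abs(arm.ik([.53,.24,.34],quat(a))[5])); print(np.degrees(y))
arm.move_ptp([.52,.24,.34],quat(y)); d=wrist('wp'); print(get_clock(),d['hand_eye'].round(3).tolist())
arm.move_ptp([.53,-.17,.30],quat(y-.12)); wrist('wr'); print(get_clock(),get_q())
cv2.imwrite('pics/w.png',cv2.resize(np.hstack([d['img'],cv2.imread('pics/wr.png')]),(800,300)))
E
```

```text
[array([ 0.29,  0.15,  1.24, -0.  ,  1.75,  0.21]), array([-0.46,  0.21,  1.56, -0.  ,  1.37, -0.43]), array([ 0.32,  0.1 ,  1.81, -0.  ,  1.23,  0.23])]
[None, array([-0.46,  0.21,  1.56, -0.  ,  1.37,  2.72]), None]
5.0
1.975 [[-0.0, -0.948, -0.32, 0.08], [1.0, -0.0, 0.0, -0.001], [-0.0, -0.32, 0.948, -0.132], [0.0, 0.0, 0.0, 1.0]]
3.55 [-4.47013326e-01  9.91582591e-02  1.37935581e+00  2.13573073e-04
  1.66281568e+00 -4.15685855e-01]
```

View pics/w.png

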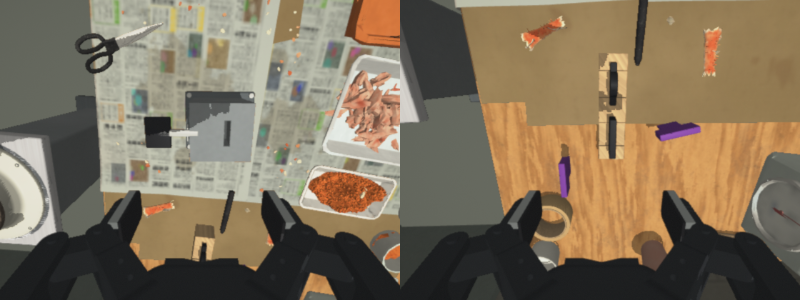

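The left wrist view shows the press slot at about (226,133) and the pad at (158,131). The right view shows the rack with the round die at (612,82) and the square die at (612,136). I'll measure both from depth.

Run:
```python
from h import *
a=dict(np.load('pics/wp.npz'));b=dict(np.load('pics/wr.npz'));t=dict(np.load('pics/top.npz'))
def rect(P,c,r,z0,z1,n):
    m=(np.hypot(P[...,0]-c[0],P[...,1]-c[1])<r)&(P[...,2]>z0)&(P[...,2]<z1)
    Q=P[m]; (cx,cy),(w,h),an=cv2.minAreaRect(Q[:,:2].astype(np.float32)*1000); print(n,m.sum(),'med z %.4f'%np.median(Q[:,2]),'c',round(cx,1),round(cy,1),'wh',round(w,1),round(h,1),'ang',round(an,2),'mean',Q[:,:2].mean(0).round(4))
for n,d,T in(('wp',a,a['T']),('top',t,None)):
    P=cloud(d,T)
    m=(P[...,2]>.114)&(P[...,2]<.126)&(np.hypot(P[...,0]-.553,P[...,1]-.238)<.08)
    m=cv2.morphologyEx(m.astype(np.uint8),cv2.MORPH_OPEN,np.ones((13,13))).astype(bool); Q=P[m]
    print(n,'top',cv2.minAreaRect(Q[:,:2].astype(np.float32)*1000),Q[:,2].mean())
    rect(P,(.567,.24),.03,.05,.115,n+' slot'); rect(P,(.449,.228),.045,.11,.13,n+' pad')
for n,d,T in(('wr',b,b['T']),('top',t,None)):
    P=cloud(d,T); rect(P,(.549,-.1845),.045,.075,.1,n+' sq'); rect(P,(.5505,-.14),.12,.042,.053,n+' rack')
# dark-pixel slot in wrist image
P=cloud(a,a['T']);g=a['img'].max(2); K=a['intrinsics']
m=(np.hypot(P[...,0]-.567,P[...,1]-.24)<.03)&(g<75)
v,u=np.nonzero(m); o=a['T'][:3,3]; r=np.stack([(u-K[0,2])/K[0,0],(v-K[1,2])/K[1,1],u*0+1],1)@a['T'][:3,:3].T
X=o+r*((.12-o[2])/r[:,2])[:,None]; print('dark',len(X),cv2.minAreaRect(X[:,:2].astype(np.float32)*1000),X.mean(0))
```

```text
wp top ((553.230712890625, 235.7902374267578), (109.78563690185547, 104.99844360351562), 4.177855491638184) 0.11989393674526634
wp slot 263 med z 0.0862 c 566.2 235.1 wh 43.3 8.2 ang 88.2 mean [0.567  0.2303]
wp pad 1870 med z 0.1198 c 457.0 228.7 wh 73.7 54.9 ang 4.22 mean [0.4485 0.2291]
top top ((559.3529663085938, 232.64102172851562), (143.11741638183594, 76.81836700439453), 37.758697509765625) 0.12048973339594697
top slot 73 med z 0.0809 c 566.4 242.6 wh 20.6 49.0 ang 32.29 mean [0.567  0.2435]
top pad 461 med z 0.1200 c 456.8 227.5 wh 70.1 55.9 ang 1.56 mean [0.4483 0.2277]
wr sq 566 med z 0.0877 c 548.0 -186.0 wh 68.5 12.0 ang 87.95 mean [ 0.5477 -0.1846]
wr rack 4427 med z 0.0489 c 595.6 -143.7 wh 189.5 139.9 ang 87.97 mean [ 0.5507 -0.1326]
top sq 135 med z 0.0878 c 548.9 -184.7 wh 67.8 12.1 ang 88.04 mean [ 0.5485 -0.1847]
top rack 985 med z 0.0486 c 590.9 -142.5 wh 190.8 130.8 ang 88.0 mean [ 0.5504 -0.1405]
dark 14764 ((735.8494873046875, 8.635162353515625), (220.50927734375, 591.779052734375), 48.28851318359375) [ 0.80664112 -0.02189352  0.12      ]
```

Run:
```python
from h import *
a=dict(np.load('pics/wp.npz'));t=dict(np.load('pics/top.npz'))
for n,d,T in(('wp',a,a['T']),('top',t,np.linalg.inv(t['extrinsics']))):
    P=cloud(d,T);g=d['img'].max(2);K=d['intrinsics'];o=T[:3,3]
    s=(np.hypot(P[...,0]-.565,P[...,1]-.238)<.035)&(P[...,2]<.13)
    v,u=np.nonzero(s&(g<.75*np.median(g[s])))
    r=np.stack([(u-K[0,2])/K[0,0],(v-K[1,2])/K[1,1],u*0+1],1)@T[:3,:3].T
    X=o+r*((.12-o[2])/r[:,2])[:,None]; print(n,len(X),cv2.minAreaRect(X[:,:2].astype(np.float32)*1000),X.mean(0), 'cam',o.round(3))
    if n=='wp': print(u.min(),u.max(),v.min(),v.max()); y0,x0=int(v.mean())-50,int(u.mean())-65; cv2.imwrite('pics/slot.png',cv2.resize(d['img'][y0:y0+100,x0:x0+130],None,fx=6,fy=6,interpolation=cv2.INTER_CUBIC)); print(x0,y0)
```

```text
wp 308 ((562.7833862304688, 243.0507049560547), (10.535444259643555, 57.624874114990234), 4.648378372192383) [0.56331114 0.23671464 0.12      ] cam [0.512 0.321 0.471]
313 322 158 204
252 136
top 83 ((564.7079467773438, 238.16615295410156), (10.148561477661133, 45.557315826416016), 1.0205321311950684) [0.56446993 0.2377254  0.12      ] cam [0.456 0.058 1.263]
```

View pics/slot.png

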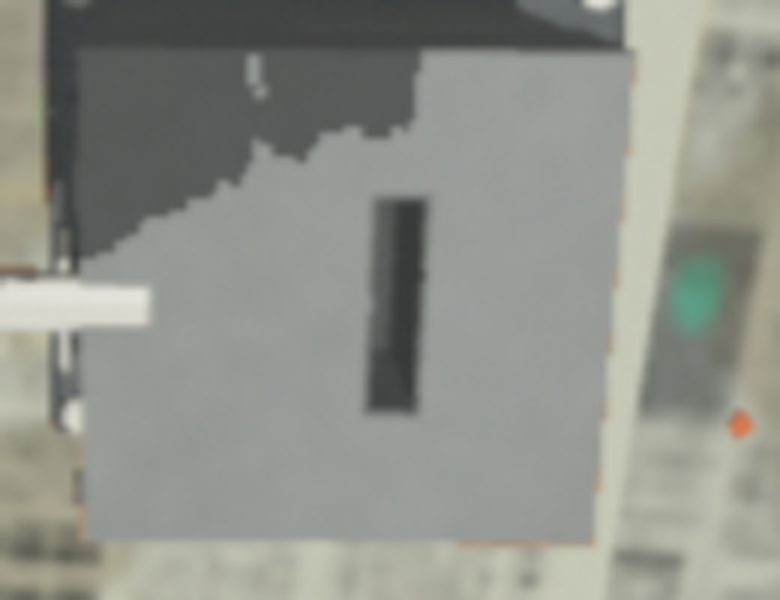

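The slot corners in the crop are about (377,198), (427,199), (417,413) and (366,411), with the centre at image pixel (318,187). That agrees with the housing fit: slot (0.5632, 0.2366), yaw 4.2°. Now grasp and lift.

Run:
```python
from h import *
q=quat(np.radians(-2.0)); x,y=.5481,-.1853
arm.move_ptp([x,y,.15],q)
print(arm.servo_line([x,y,.066],feed=.08,max_force=12),get_tool_pos())
arm.set_gripper(0.0); print(get_gripper_width(),get_gripper_force(),get_contact_force(),get_clock())
print(arm.servo_line([x,y,.226],feed=.1)); print(get_gripper_width(),get_gripper_force(),get_tool_pos(),get_contact_force())
d=wrist('wg'); print(get_clock())
P=cloud(d,d['T']);z=P[...,2];m=(z>.13)&(z<.26)&(np.hypot(P[...,0]-x,P[...,1]-y)<.06)
print(m.sum(),np.nanpercentile(P[m],[1,50,99],axis=0).round(4)); v,u=np.nonzero(m);print(u.min(),u.max(),v.min(),v.max())
```

```text
False [ 0.54838942 -0.1854395   0.06657176]
0.010835855020498959 58.46723020076752 [-0.69465634  0.51679715  2.20465875] 6.075
False
0.010925995520774784 58.33422303199768 [ 0.54795383 -0.18522164  0.22540628] [-0.0777016   0.15379062 -0.77849042]
7.875
7009 [[ 0.5242 -0.2185  0.2171]
 [ 0.5474 -0.1766  0.247 ]
 [ 0.571  -0.1517  0.2598]]
189 372 207 365
```

View pics/wg.png

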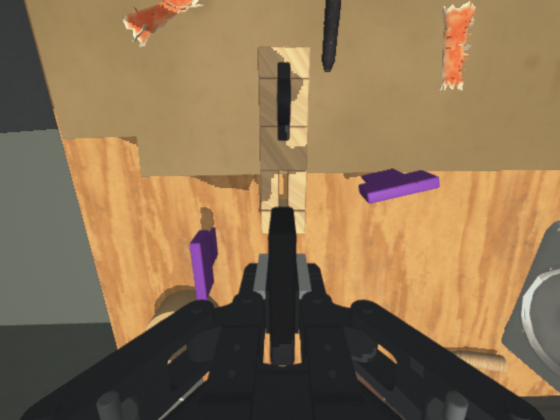

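The die is held, with its head spanning about (270–297, 207–365). The empty rack slot is visible at (283,190), the round die is untouched, and depth puts the head centred on the tool within about 1 mm. Now insert it.

Run:
```python
from h import *
d=dict(np.load('pics/wg.npz'));P=cloud(d,d['T'])[200:375,277:290].reshape(-1,3);P=P[(P[:,2]>.24)&(P[:,2]<.252)]
lo,hi=P[:,1].min(),P[:,1].max();off=(lo+hi)/2-(-.1852);print('head y',lo,hi,'offset',off)
off=off if abs(off)<.004 else 0
th=np.radians(4.2);q=quat(th); s=np.array([.5632,.2366]); t=s-off*np.array([-np.sin(th),np.cos(th)])
arm.move_ptp([.5,.03,.26],quat(np.radians(1)))
arm.move_ptp([*t,.205],q); arm.wait(.2); print(get_tool_pos(),get_clock())
hit=arm.servo_line([*t,.150],feed=.05,max_force=6); print(hit,get_tool_pos(),get_contact_force(),get_moment())
if not hit: print(arm.servo_line([*t,.1355],feed=.03,max_force=8),get_tool_pos(),get_contact_force())
print(get_clock(),get_gripper_width())
```

```text
head y -0.2221426446336773 -0.15145298626668635 offset -0.001597815450181811
[0.56341665 0.23695637 0.20563516] 9.8667
False [0.56323359 0.23823549 0.15039311] [-1.09146105  0.37689514 -0.62550764] [-0.00413067 -0.06364835  0.00693987]
True [0.56303037 0.23817841 0.13609207] [-1.04830109 -0.80186706  7.0839535 ]
11.5917 0.010889036311237204
```

The blade went in without contact and stopped at home height, with 7 N on the shoulders. Release, back off and check.

Run:
```python
from h import *
p=np.array(get_tool_pos()); arm.set_gripper(.05); print(get_gripper_width(),get_gripper_force(),get_contact_force())
arm.servo_line([p[0],p[1],.24],feed=.15); arm.set_gripper(0.0)
th=np.radians(4.2);arm.move_ptp([.40,.224,.24],quat(th)); d=wrist('wh');s=vision.snapshot('scene');save(s,'s2');t=vision.snapshot('top');save(t,'t2');print(get_clock())
for n,D,T in(('w',d,d['T']),('t',t,None),('s',s,None)):
    P=cloud(D,T);m=(P[...,2]>.15)&(P[...,2]<.175)&(np.hypot(P[...,0]-.563,P[...,1]-.2366)<.05);Q=P[m]
    print(n,len(Q)); 
    if len(Q)>5: print(cv2.minAreaRect(Q[:,:2].astype(np.float32)*1000),np.median(Q[:,2]))
    m=(P[...,2]>.105)&(P[...,2]<.13)&(np.hypot(P[...,0]-.4435,P[...,1]-.2277)<.045)&(P[...,0]<.466)
    if m.sum()>5: print('pad',cv2.minAreaRect(P[m][:,:2].astype(np.float32)*1000),np.median(P[m][:,2]))
i=np.hstack([d['img'],cv2.resize(s['img'][140:245,190:330],(560,420))]);cv2.imwrite('pics/chk.png',cv2.resize(i,(800,300)))
```

```text
0.05002262065379691 0.0 [-0.68775059 -0.74429757 -0.22389931]
14.2667
w 1790
((561.3660278320312, 236.72080993652344), (13.282994270324707, 69.78543090820312), 4.56437349319458) 0.15749605358260566
pad ((443.2219543457031, 227.64027404785156), (45.956298828125, 55.27593994140625), 4.5007195472717285) 0.11991615848957032
t 150
((563.038818359375, 237.4598388671875), (12.413558959960938, 69.2343521118164), 4.216027736663818) 0.15811192698947263
pad ((449.642822265625, 204.2223663330078), (46.880271911621094, 19.521366119384766), 33.5977783203125) 0.11979633615315288
s 83
((560.8534545898438, 236.32427978515625), (13.835593223571777, 71.32007598876953), 2.7677996158599854) 0.15736481911512856
pad ((442.29791259765625, 226.80047607421875), (47.23137664794922, 57.87485122680664), 0.9921241402626038) 0.11952340224319336
```

View pics/chk.png

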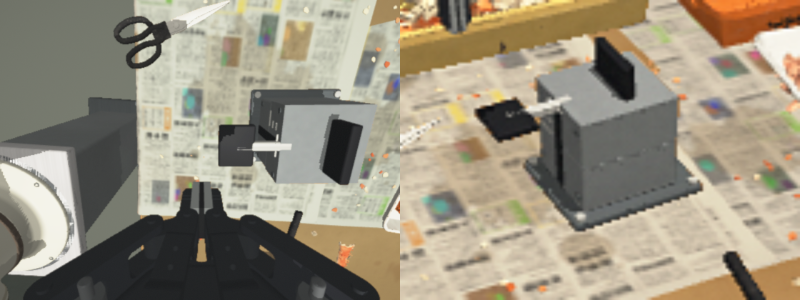

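The die is home: its head top is at z = 0.158, it is centred and upright, and the fingers are clear. Next I find pad contact with the closed fingers, just in front of the stem, and push down in steps.

Run:
```python
from h import *
c=np.array([.434,.2270]); q=quat(np.radians(4.2))
arm.move_ptp([*c,.17],q); arm.wait(.2); f0=np.array(get_contact_force())
print(arm.servo_line([*c,.122],feed=.03,max_force=2.5)); z0=get_tool_pos()[2]; print('contact',z0,get_contact_force()-f0,get_clock())
if .122<z0<.145:
    for k in(.004,.012,.018,.024,.029,.034,.038,.041,.043):
        arm.servo_line([*c,.131-k],feed=.03); arm.wait(.15); print(k,np.round(get_tool_pos(),4),np.round(get_contact_force()-f0,2))
    print(get_clock()); d=vision.snapshot('scene');save(d,'s3');w=wrist('w3')
    for D,T in((d,None),(w,w['T'])):
        P=cloud(D,T);m=(P[...,2]>.06)&(P[...,2]<.1)&(np.hypot(P[...,0]-.4435,P[...,1]-.2277)<.04)
        h,e=np.histogram(P[m][:,2],bins=np.arange(.06,.101,.002));print(dict(zip(e.round(3).tolist(),h.tolist())))
    i=np.hstack([w['img'],cv2.resize(d['img'][140:245,190:330],(560,420))]);cv2.imwrite('pics/fin.png',cv2.resize(i,(800,300)))
```

```text
True
contact 0.1297922552012585 [1.30165835 1.25607959 4.32082211] 16.075
0.004 [0.4341 0.2271 0.1274] [-0.28 -0.73  5.65]
0.012 [0.4341 0.227  0.1191] [1.22 0.17 1.82]
0.018 [0.4341 0.2271 0.1134] [-0.92 -0.31  7.03]
0.024 [0.4341 0.227  0.1072] [1.07 0.07 3.22]
0.029 [0.4341 0.227  0.1024] [-1.29  0.09  8.16]
0.034 [0.4341 0.227  0.0974] [-0.92 -0.17  8.7 ]
0.038 [0.4341 0.227  0.0933] [-1.11  0.38  6.88]
0.041 [0.4341 0.227  0.0904] [-1.38 -0.23  9.1 ]
0.043 [0.4342 0.2271 0.0885] [-0.9  -1.21 10.09]
20.2083
{0.06: 0, 0.062: 0, 0.064: 0, 0.066: 1, 0.068: 7, 0.07: 15, 0.072: 15, 0.074: 33, 0.076: 61, 0.078: 42, 0.08: 9, 0.082: 2, 0.084: 7, 0.086: 5, 0.088: 3, 0.09: 9, 0.092: 8, 0.094: 6, 0.096: 7, 0.098: 3}
{0.06: 0, 0.062: 0, 0.064: 0, 0.066: 0, 0.068: 12, 0.07: 118, 0.072: 163, 0.074: 349, 0.076: 3993, 0.078: 1084, 0.08: 17, 0.082: 50, 0.084: 87, 0.086: 83, 0.088: 102, 0.09: 112, 0.092: 111, 0.094: 111, 0.096: 123, 0.098: 124}
```

View pics/fin.png

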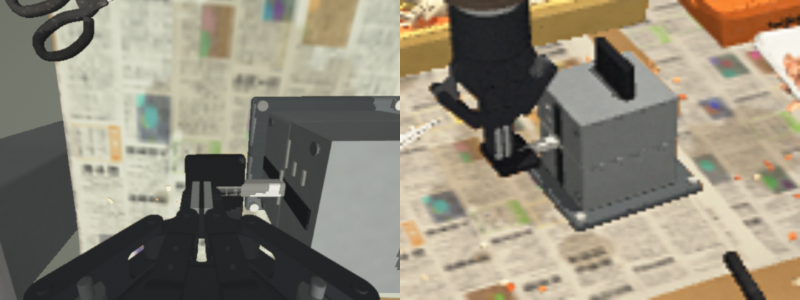

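The pad top is at about z = 0.0775, which puts the lever roughly 42.5 mm down. Force is 10 N, past the third crest, and the die is still upright at home. Hand in.

```bash
python3 -c "
from h import *
arm.wait(.5); print(get_tool_pos(),get_contact_force(),get_clock()); print(hand_in())"
```

```text
[0.43413355 0.22706883 0.08848088] [-1.55310808  0.20938356 10.58744893] 20.8083
the job is handed in; nothing more can be done
None
```

The job is handed in at 20.8 s: the square-headed die is home in the press slot and released, and the gripper is holding the lever at the third click (about 42.5 mm down, about 10 N).

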